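# Probe the ringed test pad on a board

### The job

Take the orange test probe out of its leaning stand and touch its sprung tip to the brass stud of the earthing post to discharge it, for a good half second; then set the tip on the brass pad inside the red ring on the circuit board, with the probe upright and the tip pushed in about half its travel. The program finishes while the gripper still holds the probe there. Press gently throughout, touch no other pad, keep the gripper off the board, and leave the jar, bottle and spool where they are.

Things in the scene. Friction and masses are not known exactly. Their poses are not given: they have to be found in the camera images.
- probe: Round test probe, about 100 g. Origin on its axis at the barrel's lower end, z up towards the handle's top. Steel barrel 12 mm in diameter, z 0 to 50 mm, hanging in the stand's tube; orange handle 24 mm in diameter, z 50 to 160 mm, its flat lower shoulder resting on the tube's mouth. A thin brass sprung plunger sticks out 22 mm below the origin. Weight centre near z = 85 mm.
- probe_tip (a point): The rounded end (3 mm radius) of the brass plunger, on the probe's axis: 22 mm below the probe's origin with the plunger out; when pushed in it moves up the probe's z axis.
- plunger (a joint): How far the probe's sprung plunger is pushed in, m: 0 = fully out, 0.010 = full travel. The spring gives 0.25 N per mm from zero, so 5 mm is about 1.3 N; past 10 mm it is solid.
- stand: Fixed black stand, base plate 110 x 80 x 14 mm, origin under its centre. Its steel tube (28 mm outside, 15 mm bore, 45 mm long) leans 15 degrees from vertical towards the stand's -x, which faces the robot within the stand's yaw (up to 30 degrees). The probe comes out along its own axis; its tip leaves the tube after a rise of 72 mm.
- stand_mouth (a point): Centre of the upper mouth of the stand's tube, about 93 mm above the table.
- earth_post: Fixed earthing post: black block 70 x 70 x 22 mm, green collar, and an upright brass stud 22 mm in diameter whose flat top is 40 mm above the table. Origin under its centre.
- stud_top (a point): Centre of the flat top of the brass stud.
- board: Fixed work holder (black base 150 x 230 mm) with a level green circuit board (135 x 200 mm) between two aluminium jaws; the board's top is 26 mm above the table, the jaws 30 mm, its parts stand at most 12 mm above it. Origin under its centre, on the table. The three pads are in its robot-side half, 35 mm or more apart.
- pad_marked_top (a point): Centre of the top of the pad to be probed: a brass disc 12 mm in diameter, 2 mm thick, inside a red painted ring 28 mm across. Its top is 28 mm above the table. Which of the three places it has varies.
- pad_b_top (a point): Centre of the top of another brass pad, same size, no ring: not to be touched.
- pad_c_top (a point): Centre of the top of the third brass pad, same size, no ring: not to be touched.
- flux_jar: White jar with blue cap, 54 mm in diameter, 55 mm tall, loose bystander. Origin under its centre.
- amber_bottle: Amber bottle, 48 mm in diameter, 100 mm tall, loose bystander. Origin under its centre.
- solder_spool: Yellow spool, 56 mm in diameter, 36 mm tall, standing, loose bystander. Origin under its centre.
Not all that is in view belongs to the job. There is more than one size of the probe; the job needs the larger.

How it is judged:
By the outcome, as a careful person would: the job done as asked, in the order asked, and still so for the second after the job is handed in, while the arm keeps its last pose, push and grip.
It also fails if it takes over 48 s, if anything falls off the work surface, if the arm or the gripper's body presses on something with over 40 N, if the wrist force passes 120 N, or if a joint passes its speed limit or range.

### The arm

A 6-joint arm with a two-finger parallel gripper is mounted at the origin on the work surface. World frame = base frame: x ahead of the robot, y to its left, z up, the work surface at z = 0. Lengths are in m, angles in rad, forces in N, time in s.
With the tool pointing down it reaches from about 0.3 to 0.825 m from the base axis. Payload 5.4 kg.
Tool frame: the origin (TCP) lies at the very end of the fingers, on their centre line; the grasp point (between the pads) lies 19 mm behind it; z points along the fingers, y is the line along which they close (so a half turn about z gives the same grasp; the last joint's range is limited). The gripper opens to 92 mm and grips with 3 to 60 N. Pads are 20 mm wide; open, the fingers measure 128 mm over their backs; the gripper's body (75 mm by 189 mm) begins 69 mm behind the grasp point.
Start: joints at [0.918, 0.158, 1.597, -0, 1.386, -0.21], TCP at [0.246, 0.52, 0.215] pointing down, gripper open.
Joint ranges: [-2.91, 2.91], [-0.94, 2.29], [0.18, 2.7], [-1.29, 4.43], [0.17, 2.64], [-3, 3]. Speed limits (rad/s): [2.57, 2.57, 3.14, 3.14, 3.14, 3.14].

### API

Orientations are given as a rotation vector (axis times angle).
In Python, from workcell import bot gives the robot as it stands. Calls block until the motion is done:
- bot.goto(position, orientation): joint-space move of the TCP to a pose.
- bot.line_to(position, rot=None, max_speed=0.15): straight line of the TCP; rot=None keeps the orientation; max_speed is the mean speed in m/s.
- bot.set_joints(angles): joint-space move.
- bot.set_gripper(opening, newtons=None): opening from 0.0 (shut) to 1.0 (fully open); newtons is the grip in N (None keeps the last); returns when the fingers have stopped.
- bot.hold(seconds).
- bot.inverse_kinematics(position, orientation): joint angles nearest the present ones, or None.
- bot.read_camera(name): name is "scene" or "top" or "wrist"; returns a dict with "pixels" (384x512x3 uint8, blue, green, red), "fx", "fy", "cx", "cy" (pixels), "R" (3x3) and "t" (3): a world point X has camera coordinates R X + t. Camera axes: x right, y down, z forward; pixel columns grow to the right and rows downward; lengths in m; the calibration is good to about 2 mm. A picture is of the moment at which its call begins. There is no depth.
A pose or a line that the arm cannot do raises bot.MotionError and nothing moves.
- bot.job_done(): hands the job in; it is judged then, once.
Readings, each from a call of its own:
- bot.current_clock(): time.
- bot.current_joints(): joint angles.
- bot.current_joint_vel(): joint speeds.
- bot.current_effort(): joint torques, N m.
- bot.current_ee_pos(): TCP position.
- bot.current_tool_rot(): TCP orientation.
- bot.current_contact_force(): force on the tool from outside, world axes, zero at the start.
- bot.current_ft_torque(): the same for the moment, N m.
- bot.current_opening(): opening from 0.0 (shut) to 1.0 (fully open).
- bot.current_grip_force(): force on a finger pad.
Only numpy, scipy, OpenCV 4.12 (cv2) and the standard library are available. Lean on these libraries where they do the work, as an engineer would, in place of code of your own. Each camera call takes 0.05 s, during which the arm holds its last target. There are 200 camera calls.

## Working session

There is one attempt and no reset: what is moved stays moved. The work goes in short steps, each a Python script; the robot and the scene stay as the last script left them, time stands still between calls to the robot, and variables do not carry over. Pictures are saved under pics/ and viewed, at most 10 in all, crops included, and the job is handed in when it is done.

```bash
ls; mkdir -p pics
python3 - <<'E'
from workcell import bot
import cv2,pickle,numpy as np
d={}
for n in("scene","top","wrist"):
    d[n]=bot.read_camera(n); c=d[n]
    print(n,c["fx"],c["cx"],c["cy"],np.round(-c["R"].T@c["t"],3),np.round(c["R"],3).tolist())
pickle.dump(d,open("d0.pkl","wb"))
cv2.imwrite("pics/a.png",np.vstack([np.hstack([d["scene"]["pixels"],d["top"]["pixels"]])])[:, :])
im=cv2.imread("pics/a.png"); 
cv2.imwrite("pics/scene.png",cv2.resize(d["scene"]["pixels"],(768,576)));cv2.imwrite("pics/top.png",cv2.resize(d["top"]["pixels"],(768,576)))
print(bot.current_clock())
E
```

```text
pics
scene 353.157702447924 252.9198345689731 192.7571428495187 [1.001 0.454 0.838] [[-0.826, 0.564, -0.016], [0.423, 0.599, -0.68], [-0.373, -0.568, -0.733]]
top 463.0270916576715 260.05870172608365 191.87836931708347 [ 0.536 -0.123  1.36 ] [[-0.014, -1.0, 0.014], [-0.998, 0.013, -0.062], [0.062, -0.015, -0.998]]
wrist 331.69930340332763 251.37632227805014 193.43838630284742 [0.183 0.548 0.383] [[0.428, 0.904, -0.001], [0.875, -0.414, 0.249], [0.225, -0.108, -0.968]]
0.15
```

View pics/scene.png

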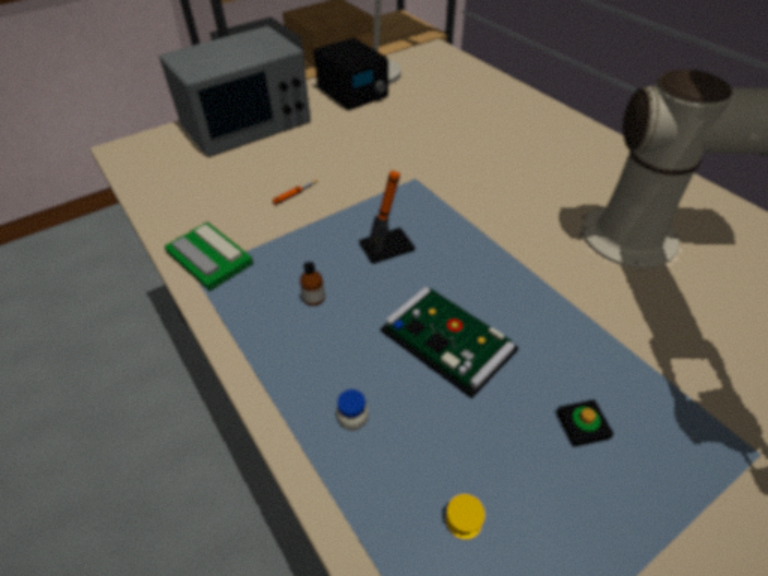

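View pics/top.png

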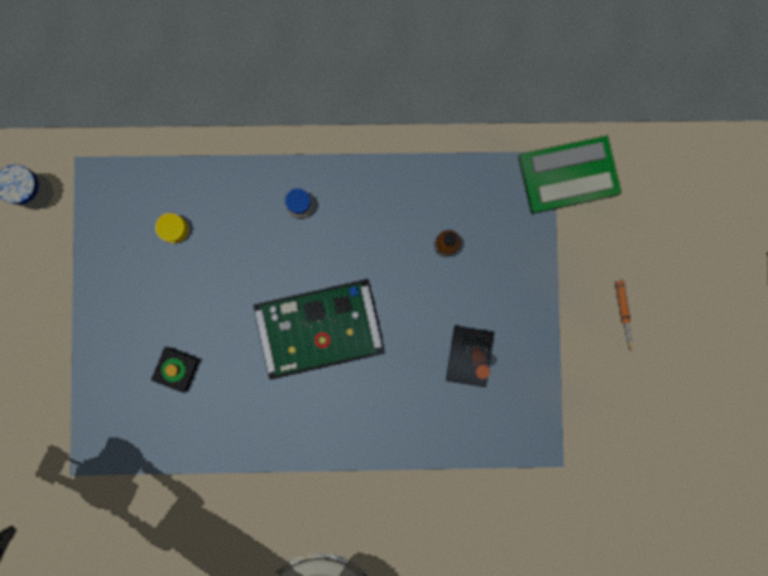

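The top view shows the stand probe's handle cap at about (482,371), the board with its red-ringed pad at (322,341), the stud at (172,370), and the jar, bottle and spool at (299,201), (448,242) and (171,228).
Candidates for the probe: the leaning orange one in the black stand, scene (390,195) / top (482,371), and the small orange probe lying on the table, scene (295,192) / top (624,305). I choose the larger one in the stand and check it in a crop.

```bash
cat > h.py <<'E'
import numpy as np,cv2,pickle
from scipy.spatial.transform import Rotation as Rn
def ray(c,uv):
    d=c["R"].T@np.array([(uv[0]-c["cx"])/c["fx"],(uv[1]-c["cy"])/c["fy"],1.]); return -c["R"].T@c["t"],d/np.linalg.norm(d)
def onz(c,uv,z):
    o,d=ray(c,uv); return o+d*(z-o[2])/d[2]
def proj(c,X):
    p=c["R"]@np.asarray(X)+c["t"]; return np.array([c["fx"]*p[0]/p[2]+c["cx"],c["fy"]*p[1]/p[2]+c["cy"]])
def tri(c1,u1,c2,u2):
    (a,d),(b,e)=ray(c1,u1),ray(c2,u2)
    s=np.linalg.lstsq(np.c_[d,-e],b-a,rcond=None)[0]; p,q=a+s[0]*d,b+s[1]*e
    return (p+q)/2,np.linalg.norm(p-q)
def blobs(c,lo,hi,roi=None,amin=8):
    """HSV blobs -> list of (area,centroid,contour)"""
    h=cv2.cvtColor(c["pixels"],cv2.COLOR_BGR2HSV); m=cv2.inRange(h,lo,hi)
    if roi: k=np.zeros_like(m); x0,y0,x1,y1=roi; k[y0:y1,x0:x1]=255; m&=k
    n,l,st,ce=cv2.connectedComponentsWithStats(m)
    out=[]
    for i in range(1,n):
        if st[i,4]>=amin:
            out.append((int(st[i,4]),ce[i],np.argwhere(l==i)[:,::-1].astype(np.float32)))
    return sorted(out,key=lambda t:-t[0])
E
python3 - <<'E'
from h import *
d=pickle.load(open("d0.pkl","rb"));T,S=d["top"],d["scene"]
a=cv2.resize(T["pixels"][205:270,285:345],None,fx=6,fy=6,interpolation=2)
b=cv2.resize(S["pixels"][110:175,230:290],None,fx=6,fy=6,interpolation=2)
cv2.imwrite("pics/crop1.png",np.hstack([a,b]))
for n,c,roi in(("T",T,(285,205,345,270)),("S",S,(230,105,290,180))):
    for A,ce,p in blobs(c,(0,130,60),(15,255,255),roi):
        print(n,"orange",A,ce,p.min(0),p.max(0),cv2.minAreaRect(p))
    for A,ce,p in blobs(c,(0,0,0),(179,255,58),roi,60): print(n,"dark",A,ce,cv2.minAreaRect(p))
for n,c,roi in(("T",T,(90,220,140,270)),("S",S,(360,260,420,305))):
    for q in [((15,130,60),(32,255,255)),((45,100,40),(80,255,255)),((0,0,0),(179,255,58))]:
        for A,ce,p in blobs(c,q[0],q[1],roi,15): print(n,"post",q[0],A,ce,cv2.minAreaRect(p))
for n,c,roi in(("T",T,(165,180,260,255)),("S",S,(245,185,355,270))):
    for q in [((18,120,70),(35,255,255)),((0,120,60),(8,255,255)),((172,120,60),(179,255,255))]:
        for A,ce,p in blobs(c,q[0],q[1],roi,3): print(n,"pad",q[0],A,ce)
E
```

```text
T orange 54 [321.55555556 247.35185185] [318. 243.] [325. 251.] ((321.7500305175781, 247.25003051757812), (7.071067810058594, 7.77817440032959), 45.0)
T dark 801 [312.20099875 235.443196  ] ((313.44866943359375, 236.99191284179688), (27.709352493286133, 36.859153747558594), 8.972625732421875)
S orange 183 [259.50273224 127.08196721] [254. 113.] [266. 142.] ((259.1938171386719, 127.36332702636719), (6.987878799438477, 29.116159439086914), 16.927513122558594)
S orange 18 [254.61111111 144.66666667] [252. 143.] [257. 146.] ((254.5, 144.5), (3.0, 5.0), 90.0)
S dark 633 [256.49763033 161.32385466] ((255.2200164794922, 160.9600067138672), (32.20000076293945, 29.200000762939453), 53.13010025024414)
T post (15, 130, 60) 55 [114.07272727 246.34545455] ((114.0, 246.5), (7.0, 8.0), 90.0)
T post (45, 100, 40) 167 [115.33532934 246.18562874] ((115.0, 246.0), (16.0, 16.0), 90.0)
T post (0, 0, 0) 413 [118.17917676 245.83050847] ((117.16495513916016, 245.87112426757812), (25.774694442749023, 25.056737899780273), 21.037511825561523)
S post (15, 130, 60) 75 [391.84       276.29333333] ((391.7500305175781, 276.25), (8.485280990600586, 9.192388534545898), 45.0)
S post (45, 100, 40) 159 [390.03773585 280.34591195] ((390.2731628417969, 279.51031494140625), (19.79924964904785, 14.519451141357422), 23.96249008178711)
S post (0, 0, 0) 567 [388.30511464 283.16931217] ((389.00006103515625, 281.5000305175781), (33.093807220458984, 28.174455642700195), 63.43495178222656)
T pad (18, 120, 70) 19 [214.52631579 226.42105263]
T pad (18, 120, 70) 16 [194.3125 232.875 ]
T pad (18, 120, 70) 12 [232.75       220.66666667]
T pad (0, 120, 60) 57 [214.56140351 226.49122807]
S pad (18, 120, 70) 22 [320.5        226.27272727]
S pad (18, 120, 70) 18 [287.88888889 207.27777778]
S pad (18, 120, 70) 10 [302.5 216. ]
S pad (0, 120, 60) 50 [302.6  216.54]
```

View pics/crop1.png

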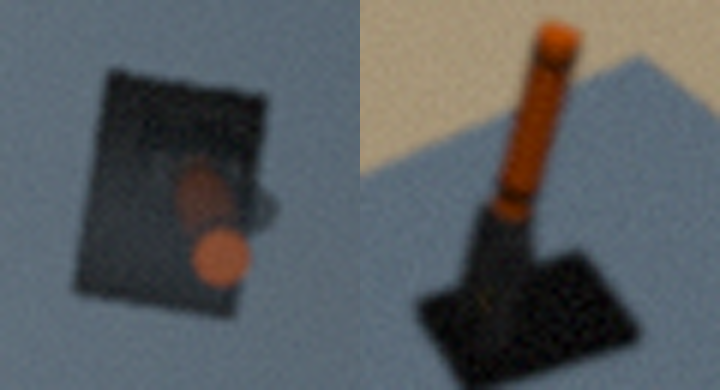

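The crop confirms the large orange probe in the black stand: cap at top pixel (322,248), and the handle in scene from (264,116) to (255,145). Next I compute the poses.

Run:
```python
from h import *
d=pickle.load(open("d0.pkl","rb"));T,S=d["top"],d["scene"]
cr=np.array([[110,70],[268,95],[235,318],[75,293]])/6.-.5+np.array([285,205])
P=np.array([onz(T,u,.014) for u in cr]);o=P.mean(0)
ex=(P[0]+P[1]-P[2]-P[3]);yaw=np.arctan2(ex[1],ex[0]);print("stand",o,np.degrees(yaw),np.linalg.norm(P[0]-P[3]),np.linalg.norm(P[0]-P[1]))
a=np.array([-np.sin(.2618)*np.cos(yaw),-np.sin(.2618)*np.sin(yaw),np.cos(.2618)])
cap=onz(T,(321.6,247.4),.0935+.11*np.cos(.2618));print("cap",cap,"mouth",cap-.11*a,"axis",a)
# scene handle
for z in(.0,.055,.11): print(z,"scene pix",proj(S,cap-z*a),"top",proj(T,cap-z*a))
pts=np.vstack([b[2] for b in blobs(S,(0,130,60),(15,255,255),(230,105,290,180))])
L=cv2.fitLine(pts,cv2.DIST_L2,0,.01,.01).ravel()
print("scene line",L)
# axis dir from scene plane with lean 15: n.a=0
o1,d1=ray(S,L[2:]-10*L[:2]);_,d2=ray(S,L[2:]+10*L[:2]);n=np.cross(d1,d2);n/=np.linalg.norm(n);print("n.a",n@a,"dist cap to plane",n@(cap-o1))
print("stud",onz(T,(114.07,246.35),.040),tri(T,(114.07,246.35),S,(391.8,276.3)))
pt=dict(m=((214.5,226.45),(302.55,216.3)),b=((194.3,232.9),(320.5,226.3)),c=((232.75,220.7),(287.9,207.3)))
for k,(u,v) in pt.items(): print(k,onz(T,u,.028),onz(S,v,.028),tri(T,u,S,v))
```

```text
stand [ 0.4874184  -0.29546338  0.014     ] -9.931978087910043 0.10877098712108482 0.0775602749135941
cap [ 0.46745337 -0.29215595  0.19975182] mouth [ 0.49549685 -0.29706645  0.0935    ] axis [-0.25494076  0.04464092  0.96592567]
0.0 scene pix [262.83561385 115.38350699] top [321.6 247.4]
0.055 scene pix [258.73669411 130.51305433] top [319.43123218 240.82483268]
0.11 scene pix [254.88565273 144.72765636] top [317.44751711 234.81069952]
scene line [  0.26527506  -0.9641728  259.06467    128.65672   ]
n.a -0.0037671395874349367 dist cap to plane 0.0003545723763794528
stud [0.46973418 0.27145532 0.04      ] (array([0.4696705 , 0.27210144, 0.03759515]), np.float64(0.000178740143741697))
m [ 0.52156601 -0.0111188   0.028     ] [ 0.52291201 -0.0117697   0.028     ] (array([ 0.52210053, -0.0115615 ,  0.02758357]), np.float64(0.001437611418408141))
b [0.5039916  0.04673897 0.028     ] [0.50457025 0.04604952 0.028     ] (array([0.5043197 , 0.04641058, 0.02816439]), np.float64(0.0008886192689307445))
c [ 0.53726727 -0.06353671  0.028     ] [ 0.53655138 -0.06381017  0.028     ] (array([ 0.53712433, -0.06345009,  0.02874542]), np.float64(0.00037200656873398))
```

```bash
cat >> h.py <<'E'
AX=np.array([-.25494,.04464,.96593]); AX/=np.linalg.norm(AX)
CAP=np.array([.4675,-.2921,.1997]); MOUTH=CAP-.11*AX; G=.115
STUD=np.array([.4697,.2718,.040]); PAD=np.array([.5220,-.0114,.028])
def rot(axis,xdir):
    z=-axis; y=np.cross(z,xdir); y/=np.linalg.norm(y); return np.c_[np.cross(y,z),y,z]
def rv(R): return Rn.from_matrix(R).as_rotvec()
UP=np.array([0,0,1.])
E
python3 - <<'E'
from h import *
from workcell import bot
R0=Rn.from_rotvec(bot.current_tool_rot()).as_matrix();print(R0.round(3))
w=pickle.load(open("d0.pkl","rb"))["wrist"]; print("cam in tool",R0.T@(-w["R"].T@w["t"]-bot.current_ee_pos()))
print(bot.current_contact_force(),bot.current_opening())
for s in(1,-1):
    x=np.array([s*.985,-s*.172,0])
    R=rot(AX,x); g=MOUTH+(G-.05)*AX
    for n,p,r in(("pre",g+.08*AX-AX*.019,R),("grasp",g-.019*AX,R),("lift",g+.07*AX,R)):
        print(s,n,np.round(p,3),bot.inverse_kinematics(p,rv(r)))
    for n,p in(("stud",STUD),("pad",PAD)):
        q=p+UP*(.022+G-.019); rr=np.array([s*p[0],s*p[1],0])
        print(s,n,bot.inverse_kinematics(q,rv(rot(UP,rr))))
E
```

```text
[[-0.904  0.428 -0.001]
 [ 0.428  0.904 -0.001]
 [ 0.    -0.001 -1.   ]]
cam in tool [ 0.06922663 -0.00061677 -0.16960158]
[-0.33657967  0.02650437 -0.57851222] 0.9990196372637544
1 pre [ 0.463 -0.291  0.215] [-0.88549955 -0.10870693  1.89007425  0.18502332  1.16638023  0.80174526]
1 grasp [ 0.484 -0.295  0.138] [-0.85691313  0.02490837  1.92103061  0.19554823  0.99960772  0.79697447]
1 lift [ 0.461 -0.291  0.224] [-0.88885355 -0.12165163  1.88444963  0.18427813  1.18523724  0.8019391 ]
1 stud [ 3.01804048e-01  1.25145431e-01  1.74900743e+00 -8.88178420e-16
  1.26743979e+00  1.34801444e+00]
1 pad [-2.53542087e-01  8.55506727e-02  1.81705431e+00 -8.88178420e-16
  1.23898768e+00  1.33908985e+00]
-1 pre [ 0.463 -0.291  0.215] [-0.88549955 -0.10870693  1.89007425  0.18502332  1.16638023 -2.3398474 ]
-1 grasp [ 0.484 -0.295  0.138] [-0.85691313  0.02490837  1.92103061  0.19554823  0.99960772 -2.34461819]
-1 lift [ 0.461 -0.291  0.224] [-0.88885355 -0.12165163  1.88444963  0.18427813  1.18523724 -2.33965356]
-1 stud [ 0.30180405  0.12514543  1.74900743  0.          1.26743979 -1.79357822]
-1 pad [-0.25354209  0.08555067  1.81705431  0.          1.23898768 -1.8025028 ]
```

Run:
```python
from h import *
from workcell import bot
R=rot(AX,np.array([.985,-.172,0])); g=MOUTH+(G-.069)*AX
bot.goto(g+.13*AX,rv(R)); bot.set_gripper(.6,15)
bot.line_to(g+.075*AX,max_speed=.1)
c=bot.read_camera("wrist"); pickle.dump(c,open("w1.pkl","wb")); cv2.imwrite("pics/w1.png",c["pixels"])
print("pred cap/mouth px",proj(c,CAP),proj(c,MOUTH),bot.current_clock())
f=[bot.current_contact_force() for _ in range(5)];print(np.round(f,2))
for b in blobs(c,(0,130,60),(15,255,255))[:4]: print(b[0],b[1],b[2].min(0),b[2].max(0))
```

```text
pred cap/mouth px [249.89156908 233.27211833] [250.39044809 188.94285865] 4.5167
[[-0.81 -0.97  0.6 ]
 [-0.81 -0.97  0.6 ]
 [-0.81 -0.97  0.6 ]
 [-0.81 -0.97  0.6 ]
 [-0.81 -0.97  0.6 ]]
1326 [253.46907994 228.94193062] [234. 208.] [273. 249.]
1152 [491.05729167  61.86458333] [474.  30.] [508.  93.]
734 [252.89237057 196.01498638] [237. 180.] [270. 212.]
548 [173.66240876   6.96167883] [154.   0.] [195.  17.]
```

View pics/w1.png

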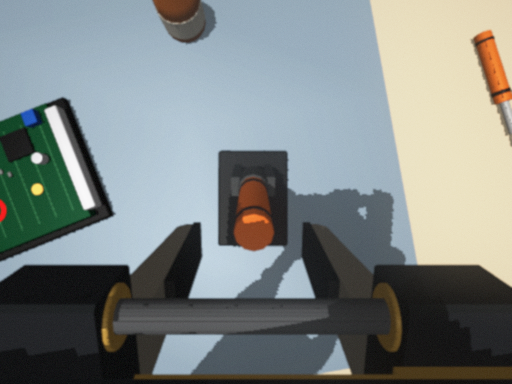

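The wrist view shows the cap centred at about (253,230), between finger tips at columns 201 and 303. It is roughly 1 mm off centre, so I shift by that and grasp.

Run:
```python
from h import *
from workcell import bot
c=pickle.load(open("w1.pkl","rb"))
R=rot(AX,np.array([.985,-.172,0])); g=MOUTH+(G-.069)*AX+.001*c["R"][0]-.001*c["R"][1]*0
def F(): 
    return np.mean([(bot.hold(.02),bot.current_contact_force())[1] for _ in range(6)],0)
bot.line_to(g,max_speed=.08); f0=F(); print(f0)
bot.set_gripper(.1,12); f1=F(); print("grip",f1-f0,bot.current_opening(),bot.current_grip_force(),bot.current_clock())
bot.set_gripper(.1,20); f1=F(); print("grip",f1-f0,bot.current_opening(),bot.current_grip_force(),R.T@(f1-f0))
bot.line_to(g+.02*AX,max_speed=.05);print("up",F()-f0)
bot.line_to(g+.10*AX,max_speed=.1);print("up",F()-f0,bot.current_grip_force(),bot.current_opening(),bot.current_clock())
d={n:bot.read_camera(n) for n in("wrist","scene")}; pickle.dump(d,open("d2.pkl","wb"))
s=d["scene"]["pixels"][60:170,210:320]
cv2.imwrite("pics/l.png",np.hstack([cv2.resize(s,(384,384),interpolation=2),d["wrist"]["pixels"][:,64:448]]))
```

```text
[ 0.04503147  0.28991873 -0.17905306]
grip [-0.38116269 -0.28744402  0.83123179] 0.2584837135374954 11.99643686413765 6.3833
grip [-0.40900534 -0.56206935  0.78474241] 0.2581550958520876 19.99590128660202 [-0.09270436  0.62414491 -0.83718398]
up [ 0.20490261 -0.52018991 -0.8764394 ]
up [-0.10674826 -0.25951507 -0.86490411] 19.995737671852112 0.25447112845657754 8.4
```

View pics/l.png

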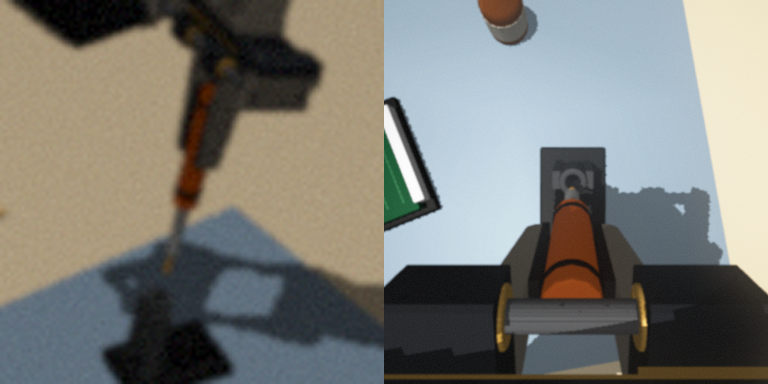

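The probe is out and well in the grip, with its tip clear of the tube at scene crop (168,268). Next I carry it upright over the stud.

```bash
cat >> h.py <<'E'
TL=G+.022-.019
def F():
    from workcell import bot
    return np.mean([(bot.hold(.02),bot.current_contact_force())[1] for _ in range(6)],0)
def rup(p): return rv(rot(UP,np.array([p[0],p[1],0])))
E
python3 - <<'E'
from h import *
from workcell import bot
bot.goto(STUD+UP*(TL+.09),rup(STUD)); bot.line_to(STUD+UP*(TL+.02),max_speed=.12); bot.hold(.15)
d={n:bot.read_camera(n) for n in("wrist","scene","top")}; pickle.dump(d,open("d3.pkl","wb"))
p=bot.current_ee_pos(); tip=p-UP*TL
print(bot.current_clock(),F(),"tip pred",tip)
for n in d: print(n,"tip",proj(d[n],tip),"stud",proj(d[n],STUD),"shoulder",proj(d[n],tip+UP*.072))
s=d["scene"]["pixels"]; u=proj(d["scene"],tip).astype(int); s=s[u[1]-60:u[1]+35,u[0]-47:u[0]+48]; print("crop origin",u-[47,60])
w=d["wrist"]["pixels"]; v=proj(d["wrist"],tip).astype(int);w=w[max(0,v[1]-60):v[1]+60,v[0]-60:v[0]+60];print(v)
cv2.imwrite("pics/s3.png",np.hstack([cv2.resize(s,(400,400),interpolation=2),cv2.resize(w,(400,400),interpolation=2)]))
E
```

```text
11.5583 [-0.38429066  0.13057418 -1.14834289] tip pred [0.47010153 0.27195099 0.06069496]
wrist tip [250.16759263 189.44434915] stud [250.14942561 184.79962984] shoulder [249.89874597 214.1039863 ]
scene tip [394.21704737 271.61194306] stud [391.99610633 275.73669214] shoulder [402.81571815 255.59678307]
top tip [111.65403183 246.63030515] stud [113.94728585 246.36400739] shoulder [103.26622788 248.15965207]
crop origin [347 211]
[250 189]
```

View pics/s3.png

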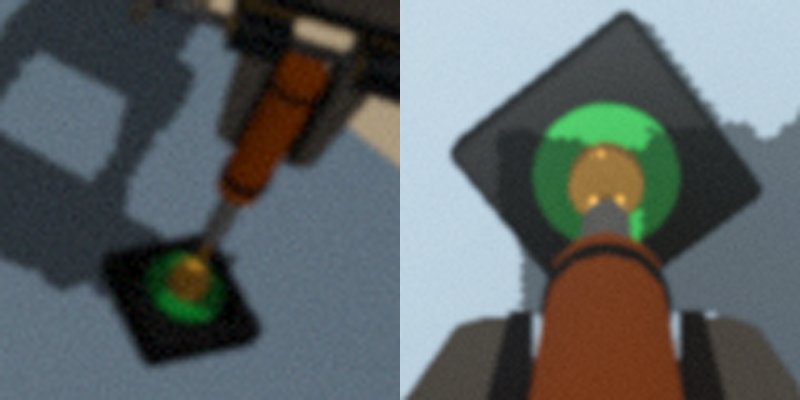

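The tip sits above the stud centre (wrist crop (605,175)) and the probe looks upright. I descend slowly, watching the force.

Run:
```python
from h import *
from workcell import bot
p0=np.array([*STUD[:2],0]); f0=F(); hs=[];fs=[]
h=.010
bot.line_to(p0+UP*(STUD[2]+TL+.004),max_speed=.05); fz=F();print("4mm",fz-f0)
for h in (.002,.0,-.0015,-.003,-.0045,-.006,-.0075,-.009):
    bot.line_to(p0+UP*(STUD[2]+TL+h),max_speed=.03); bot.hold(.1); f=F()-f0
    hs.append(bot.current_ee_pos()[2]-TL-.04); fs.append(f[2]); print(h,round(hs[-1],4),f.round(2))
    if f[2]>1.0: break
bot.hold(.7); print("held",(F()-f0).round(2),bot.current_clock(),bot.current_ee_pos())
d={n:bot.read_camera(n) for n in("wrist","scene")}; pickle.dump(d,open("d4.pkl","wb"))
s=d["scene"]["pixels"][225:300,355:430]; w=d["wrist"]["pixels"][130:250,190:310]
cv2.imwrite("pics/s4.png",np.hstack([cv2.resize(s,(400,400),interpolation=2),cv2.resize(w,(400,400),interpolation=2)]))
```

```text
4mm [-0.04068023  0.37460767 -0.19939652]
0.002 0.0021 [-0.13  0.5  -0.19]
0.0 0.0 [-0.02  0.43  0.06]
-0.0015 -0.0014 [0.15 0.63 0.18]
-0.003 -0.0029 [0.32 0.59 0.57]
-0.0045 -0.0045 [0.48 0.77 1.02]
held [0.71 0.5  1.17] 15.375 [0.46971988 0.27180345 0.15349527]
```

View pics/s4.png

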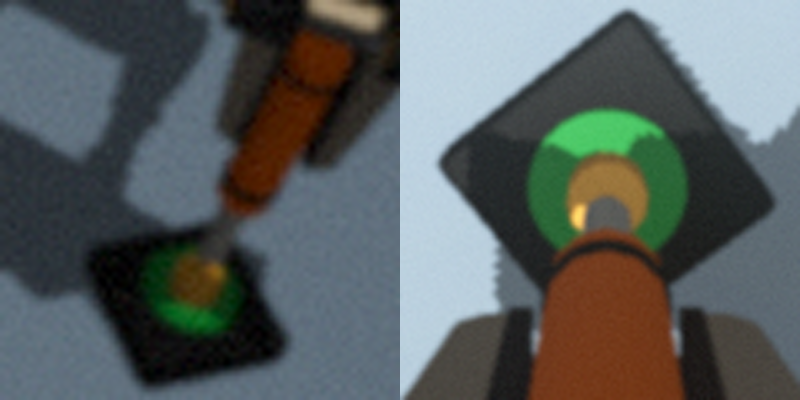

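The stud contact is good: about 4.5 mm of travel, centred, and held over 0.7 s. Next is the pad.

Run:
```python
from h import *
from workcell import bot
bot.line_to(STUD+UP*(TL+.06),max_speed=.12)
bot.goto(PAD+UP*(TL+.07),rup(PAD)); bot.line_to(PAD+UP*(TL+.012),max_speed=.1); bot.hold(.15)
d={n:bot.read_camera(n) for n in("wrist","scene","top")}; pickle.dump(d,open("d5.pkl","wb"))
tip=bot.current_ee_pos()-UP*TL; print(bot.current_clock(),"tip",tip)
c=d["wrist"]; print("pred pad",proj(c,PAD),"tip",proj(c,tip),"barrel end",proj(c,tip+UP*.022))
for b in blobs(c,(0,140,100),(6,255,255),(150,100,350,260),20): 
    print("red",b[0],b[1],b[2].min(0),b[2].max(0))
for b in blobs(c,(18,100,80),(35,255,255),(150,100,350,260),20): print("brass",b[0],b[1],b[2].min(0),b[2].max(0))
# handle line vs upright prediction in scene
s=d["scene"]; u0,u1=proj(s,tip+UP*.075),proj(s,tip+UP*.12); print("pred handle",u0,u1,"slope",(u1-u0)[0]/(u1-u0)[1])
for b in blobs(s,(5,130,60),(15,255,255),(int(u0[0])-15,int(u1[1])-5,int(u0[0])+30,int(u0[1])+6),20):
    L=cv2.fitLine(b[2],cv2.DIST_L2,0,.01,.01).ravel(); print(b[0],b[1],"slope",L[0]/L[1])
u=proj(s,tip).astype(int); a=s["pixels"][u[1]-50:u[1]+25,u[0]-35:u[0]+40]; w=c["pixels"][130:250,190:310]
cv2.imwrite("pics/s5.png",np.hstack([cv2.resize(a,(400,400),interpolation=2),cv2.resize(w,(400,400),interpolation=2)]))
```

```text
18.3083 tip [ 0.52236034 -0.01149245  0.04058212]
pred pad [250.36075002 187.05695197] tip [250.42024554 189.86396859] barrel end [250.35897132 196.11308358]
red 365 [252.47123288 182.68767123] [237. 171.] [267. 198.]
brass 168 [308.5        168.91666667] [302. 162.] [315. 176.]
brass 109 [252.72477064 185.02752294] [244. 179.] [259. 190.]
brass 56 [191.625      205.14285714] [185. 199.] [198. 212.]
pred handle [305.52235214 196.22679431] [307.09073366 184.85993456] slope -0.1379784353409106
88 [305.88636364 187.53409091] slope 0.02942775
```

View pics/s5.png

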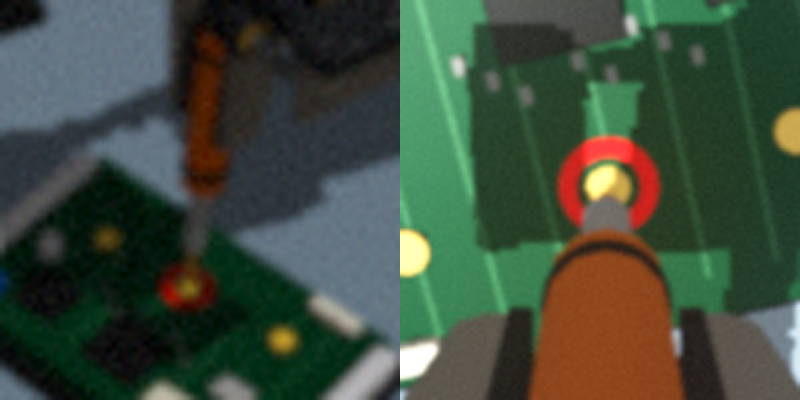

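The tip is over the ringed pad: ring centre at wrist crop (610,190), barrel end where expected for a centred tip. I press in about 5 mm, checking the force, and recheck the tilt numerically.

Run:
```python
from h import *
from workcell import bot
d=pickle.load(open("d5.pkl","rb")); s=d["scene"]; tip=np.array([.52236,-.01149,.04058])
u=proj(s,tip); o=u.astype(int)-[35,50]
f=lambda X:((proj(s,X)-o+.5)*5.333).round(0)
print("crop px pred: tip",f(tip),"barrel end",f(tip+UP*.022),"shoulder",f(tip+UP*.072),"z+.115",f(tip+UP*.115))
# silhouette left/right edge of orange per row
h=cv2.cvtColor(s["pixels"],cv2.COLOR_BGR2HSV)
for r in range(178,202,2):
    x=np.where(cv2.inRange(h[r:r+1,290:325],(0,140,50),(16,255,255))[0])[0]
    print(r,(x.min()+290,x.max()+290) if len(x) else None,end=" ")
f0=F(); print(); p0=np.array([*PAD[:2],0])
for hh in(.003,-.0025,-.0053):
    bot.line_to(p0+UP*(PAD[2]+TL+hh),max_speed=.02); bot.hold(.15); print(hh,bot.current_ee_pos()[2]-TL-.028,(F()-f0).round(2))
print(bot.current_clock(),bot.current_ee_pos(),bot.current_opening())
d={n:bot.read_camera(n) for n in("wrist","scene")}; pickle.dump(d,open("d6.pkl","wb"))
a=d["scene"]["pixels"][165:240,265:340]; w=d["wrist"]["pixels"][130:250,190:310]
cv2.imwrite("pics/s6.png",np.hstack([cv2.resize(a,(400,400),interpolation=2),cv2.resize(w,(400,400),interpolation=2)]))
```

```text
crop px pred: tip [190. 272.] barrel end [194. 246.] shoulder [202. 184.] z+.115 [210. 126.]
178 (np.int64(305), np.int64(309)) 180 (np.int64(304), np.int64(308)) 182 (np.int64(304), np.int64(308)) 184 (np.int64(303), np.int64(308)) 186 (np.int64(304), np.int64(308)) 188 (np.int64(303), np.int64(307)) 190 (np.int64(303), np.int64(308)) 192 (np.int64(303), np.int64(310)) 194 (np.int64(303), np.int64(310)) 196 None 198 (np.int64(304), np.int64(309)) 200 None 
0.003 0.003158644623833678 [ 0.04 -0.17  0.41]
-0.0025 -0.0024376059121831058 [-0.32 -0.08  1.09]
-0.0053 -0.005166875001249117 [-0.03 -0.05  1.69]
20.475 [ 0.5221002  -0.01142355  0.14080598] 0.2585926900827563
```

View pics/s6.png

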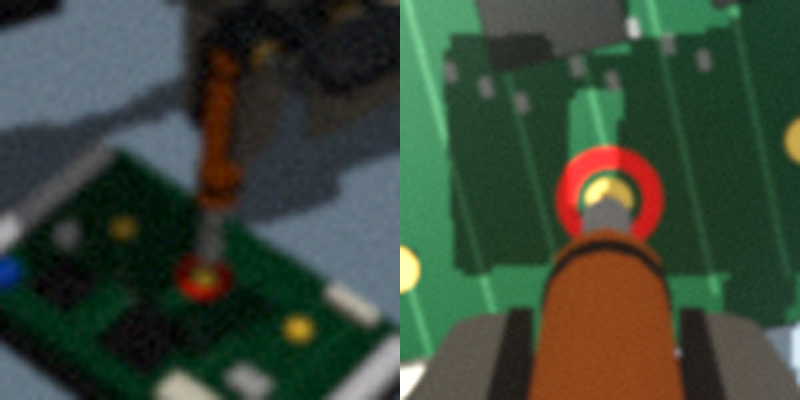

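The tip is on the ringed pad, centred in the ring at scene crop (203,280) and wrist crop (608,195). It is pushed in about 5 mm at about 1.3 N, and upright within measurement noise. Handing in.

Run:
```python
from workcell import bot
bot.hold(.5); print(bot.current_ee_pos(),bot.current_clock()); print(bot.job_done())
```

```text
[ 0.52206718 -0.01141842  0.14074257] 21.075
the job is handed in; nothing more can be done
None
```

I handed the job in at about 21 s: the probe was touched to the earthing stud for over 0.7 s, and the gripper now holds it upright on the ringed pad, pushed in about 5 mm (about 1.3 N); no verdict came back.

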